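# Wedge up the nest plate of a pad-printing jig

### The job

The printing jig is loaded with its moulded cover: swing the hold-down frame shut over it, because the level is set with the frame down. Then take the taper wedge and push it, thin end first, straight in under the middle of the nest plate's free edge, flat along the base, until that edge has just come up off its two rests by 2 to 3 millimetres. Finish while still firmly gripping the wedge by its heel there, touching neither plate nor frame, so that I can lock the knobs, and leave the other things on the bench where they are.

Things in the scene. Friction and masses are not known exactly. Their poses are not given: they have to be found in the camera images.
- jig: Fixed tilting jig. Origin on the bench under it; x runs from the bare lane to the gold hinge bar. Grey base slab, top 16 mm high, x -175 to +155 mm, y -85 to +85. Nest plate over x -32 to +118 with an 8 mm gap under it; gold bar from x +130, 48 mm high, its black star knobs 80 mm. Lane x -175 to -32 is flat and free: the wedge goes in here in the +x direction along y = 0
- nest (a joint): tilt of the aluminium nest plate, 150 x 150 x 12 mm, about its hinge (jig x +118, 30 mm high), rad; 0: down on its two rests, grows as the free edge rises, 0.0067 per mm. Swings freely; its weight (0.8 to 1 kg with frame and cover) brings it down, about 5 N lifts the edge
- nest_edge (a point): middle of the lower corner line of the plate's free edge, under which the wedge goes: jig x -32, y 0, 24 mm high when down. The rests are two steel buttons of 12 mm dia 10 mm in from it, at jig y -60 and +60
- frame (a joint): angle of the hold-down frame on its hinge, rad; 0: shut, flat over the cover; 0.9 to 1.35: standing open. Stiff friction hinge: it stays where it is left; 2 to 5 N at its front bar moves it
- frame_hinge (a point): middle of the frame's hinge axis (along jig y), jig x +106, 47.5 mm high. Steel frame 110 mm wide, 6 mm thick (3 each side of the axis), window 86 x 60 mm; front bar 106 to 126 mm from the hinge. Shut: points to jig -x, its top 50.5 mm high. Open: stands up, leaning to the free edge, outer face towards the gold bar. Pushed from there, over and down
- frame_tab (a point): middle of the outer (when shut: top) face of the thumb tab at the middle of the front bar, 134 mm from the hinge; tab 40 mm wide, 18 mm deep, 4 mm thick. Press here or on the front bar
- cover_mid (a point): centre of the loaded grey moulded cover, 96 x 70 x 8 mm, loose in its nest on the plate, under the frame
- wedge_heel (a point): centre, half-way up, of the heel of the loose steel taper wedge, to be gripped: heel 35 mm long (x), 26 wide (y), 34 high, its centre 17 mm over the wedge's underside. x points to the thin end, z up. Ahead of it the blade, 95 mm long, 34 wide, falls evenly from 16 mm high at the heel to 4 mm at the thin end. 0.25 to 0.5 kg
- wedge_tip (a point): middle of the wedge's thin end, on the underside, 112.5 mm along x from wedge_heel, same axes. The blade meets the plate when the thin end is about 32 mm past the plate's edge; each 8 mm more lifts the edge 1 mm; the push then takes about 5 to 12 N
- block_mid (a point): centre of a plain parallel steel block, 100 x 34 x 16 mm, no taper and no heel; not needed. It may lie in either of two places, the wedge in the other
- thinner_mid (a point): centre of a white bottle, 64 mm dia, 130 mm high; not needed
- inkcup_mid (a point): centre of a dark steel ink cup, 90 mm dia, 56 mm high; not needed
- pad_mid (a point): centre of a red-brown rubber printing pad on a 60 mm square aluminium plate, 54 mm high; not needed
- driver_grip (a point): handle of a screwdriver lying on the bench; not needed
- inkpot_mid (a point): centre of a small white jar, 60 mm dia, 70 mm high; not needed
- starknob_mid (a point): a loose black star knob, 40 mm dia, stud upwards, 44 mm high; origin 20 mm up; not needed
Not all that is in view belongs to the job. Leave any brown or pink look-alike of the part that bears wedge_heel alone.

How it is judged:
On the way, in this order (a step that is already met when the one before it is completed fails the run):
1. the hold-down frame is shut over the cover, the plate still down on its rests (value of joint frame below 0.04 rad and value of joint nest below 0.004 rad), for 0.2 s.
2. the gripped wedge lifts the free edge off its rests (value of joint nest above 0.0067 rad and contact force between wedge and nest above 1 N and contact force between the fingers and wedge above 8 N), for 0.2 s.
At the end, for the whole second after the job is handed in: Frame shut (0.04 rad); free edge 1 to 5 mm up, carried by the wedge (over 1 N) and not by the robot; wedge gripped (over 8 N), flat on the base (3.5 mm), thin end within 15 mm of the middle, straight within 0.2 rad; cover in its nest, within 12 mm of its start (all of step 2 and value of joint nest below 0.033 rad and value of joint frame below 0.04 rad and contact force between each of the arm, the fingers and nest below 0.5 N and y of wedge_tip in the frame of jig between -0.015 and 0.015 m and z of wedge_tip in the frame of jig below 0.0195 m and z of wedge_heel in the frame of jig below 0.0365 m and angle between the x axis of wedge_tip and the x axis of jig, either way round below 0.2 rad and distance of cover_mid from where it was at the start of the episode below 0.012 m); the arm keeps its last pose, push and grip.
It fails at once if one of the other things on the bench is moved by more than 40 mm (distance of any of block_mid, thinner_mid, inkcup_mid, pad_mid, driver_grip, inkpot_mid, starknob_mid from where it was at the start of the episode above 0.04 m).
It fails at once if the cover is thrown out of its nest (distance of cover_mid from where it was at the start of the episode above 0.03 m).
It also fails if it takes over 58 s, if anything falls off the work surface, if the arm or the gripper's body presses on something with over 40 N, if the wrist force passes 120 N, or if a joint passes its speed limit or range.

### The arm

A 7-joint arm with a two-finger parallel gripper is mounted at the origin on the work surface. World frame = base frame: x ahead of the robot, y to its left, z up, the work surface at z = 0. Lengths are in m, angles in rad, forces in N, time in s.
With the tool pointing down it reaches from about 0.425 to 0.875 m from the base axis. Payload 4.7 kg.
Tool frame: the origin (TCP) lies between the finger pads; the fingertips stand 14 mm ahead of it and the grasp point (between the pads) lies 5 mm behind it; z points along the fingers, y is the line along which they close (so a half turn about z gives the same grasp; the last joint's range is limited). The gripper opens to 87 mm and grips with 3 to 60 N. Pads are 19 mm wide; open, the fingers measure 117 mm over their backs; the gripper's body (75 mm by 190 mm) begins 51 mm behind the grasp point.
Start: joints at [0.014, 0.321, -0.07, 1.45, 0.023, 1.371, -0.057], TCP at [0.65, -0, 0.237] pointing down, gripper open.
Joint ranges: [-2.86, 2.86], [-0.3, 2.09], [-1.38, 1.24], [0.06, 2.45], [-1.56, 4.7], [0.09, 2.05], [-2.69, 2.69]. Speed limits (rad/s): [2.57, 2.57, 3.14, 3.14, 3.14, 3.14, 3.14].

### API

Orientations are given as a rotation vector (axis times angle).
In Python, from bench import ctrl gives the robot as it stands.
- The arm moves only by the tool step_arm, never from a script. Its argument "commands" is a list of rows, each an object with "travel": the shift along the tool's x, y, z in m, a list of three; "turn": the turn, a rotation vector about the tool's x, y, z in degrees, a list of three. A call has 1 to 5 rows; each row is the pose to reach, as a shift and turn from the pose commanded when the call began, along the tool's axes at that moment; what a row does not reach only later rows make up. A row lasts 1/10 s, in which the tool goes at most 50 mm and 8.59 degrees, less where a joint would pass 70% of its speed; a pose out of reach is approached as far as the arm can. A call with a gripper value outside its range is refused whole. "gripper" is the opening, from 0 (shut) to 1 (fully open), set as the call begins (left out, the last holds). The fingers move at their own pace and stop on an object; "force" is the grip in N (left out, the last holds). Time passes only in rows, so rows that repeat a pose let the fingers close. It gives the time, the measured TCP pose, the force, the opening and the grip force at its end, in the units of the state.
- ctrl.get_state(): the state, without advancing time (a new reading comes with each control period).
- ctrl.get_image(name): name is "scene" or "side" or "wrist"; returns the picture (400x640x3 uint8, red, green, blue); there is no depth.
- ctrl.camera_model(name): a dict with "fx", "fy", "cx", "cy" (pixels), "k1" (the pictures are not rectified: a ray, as slopes to the right and down, at radius r is drawn at 1 + k1 r^2 times it, then the intrinsics apply), "R" (3x3) and "t" (3): a world point X has camera coordinates R X + t; the wrist camera has in their place "T_tool_cam" (4x4, takes a point from camera to tool coordinates, whose origin is the TCP and whose axes are the flange's). Camera axes: x right, y down, z forward; pixel columns grow to the right and rows downward; lengths in m; the calibration is good to about 2 mm. A picture is of the moment at which its call begins: read the wrist's pose just before it. camera_model takes no time and is no camera call.
- ctrl.close_job(): hands the job in; it is judged then, once.
The state is a dict: "time": time; "joint_positions": joint angles; "qd": joint speeds; "joint_torque": joint torques, N m; "position": TCP position; "tool_rot": TCP orientation; "ft_force": force on the tool from outside, world axes, zero at the start; "torque": the same for the moment, N m; "grip_width": opening from 0.0 (shut) to 1.0 (fully open); "grip_force": force on a finger pad.
Only numpy, scipy, OpenCV 4.12 (cv2) and the standard library are available. Lean on these libraries where they do the work, as an engineer would, in place of code of your own. Each camera call takes 0.05 s, during which the arm holds its last target. There are 200 camera calls.

## Working session

There is one attempt and no reset: what is moved stays moved. The work goes in short steps, Python scripts to look and compute and a tool call to move; the robot and the scene stay as the last step left them, time stands still between calls to the robot, and variables do not carry over. Pictures are saved under pics/ and viewed, at most 10 in all, crops included, and the job is handed in when it is done.

Besides the shell and the picture viewer there is one more tool, called after "Emit:" as name(argument=value, ...) on one line, values as JSON. step_arm: Moves the arm, as the interface text tells. Its arguments: {"type":"object","properties":{"commands":{"type":"array"},"gripper":{"type":"number"},"force":{"type":"number"}},"required":["commands"]}

```bash
mkdir -p pics; cat > h.py <<'E'
import numpy as np, cv2
from scipy.spatial.transform import Rotation as Ro
from bench import ctrl
def cam(n):
    m=ctrl.camera_model(n); K=np.array([[m['fx'],0,m['cx']],[0,m['fy'],m['cy']],[0,0,1.]])
    if n=='wrist':
        s=ctrl.get_state(); T=np.eye(4); T[:3,:3]=Ro.from_rotvec(s['tool_rot']).as_matrix(); T[:3,3]=s['position']
        W=np.linalg.inv(T@np.array(m['T_tool_cam'])); R,t=W[:3,:3],W[:3,3]
    else: R,t=np.array(m['R']),np.array(m['t'])
    return dict(K=K,D=np.array([m['k1'],0,0,0.]),R=R,t=t)
def ray(c,p):
    u=cv2.undistortPoints(np.array([[p]],float),c['K'],c['D'])[0,0]
    d=c['R'].T@np.array([u[0],u[1],1]); return -c['R'].T@c['t'],d/np.linalg.norm(d)
def onz(c,p,z):
    o,d=ray(c,p); return o+d*(z-o[2])/d[2]
def tri(c1,p1,c2,p2):
    o1,d1=ray(c1,p1);o2,d2=ray(c2,p2)
    s=np.linalg.lstsq(np.c_[d1,-d2],o2-o1,rcond=None)[0]
    a,b=o1+s[0]*d1,o2+s[1]*d2; return (a+b)/2,np.linalg.norm(a-b)
def proj(c,X):
    return cv2.projectPoints(np.atleast_2d(np.array(X,float)),cv2.Rodrigues(c['R'])[0],c['t'],c['K'],c['D'])[0][:,0]
def shot(n,f):
    c=cam(n); im=ctrl.get_image(n)[:,:,::-1].copy(); cv2.imwrite(f'pics/{f}.png',im); np.savez(f'pics/{f}.npz',**c); return c,im
E
python3 - <<'E'
from h import *
for n in ['scene','side','wrist']:
    c,im=shot(n,n+'0'); print(n,-c['R'].T@c['t'],c['R'][2])
a=[cv2.imread(f'pics/{n}0.png') for n in('scene','side')]
print(ctrl.get_state())
E
```

```text
scene [ 1.18971063 -0.48862619  1.14256727] [-0.46671284  0.35840478 -0.80853271]
side [-0.10432076 -0.85338326  0.75255635] [ 0.52945844  0.64674786 -0.54899086]
wrist [0.65085046 0.0787011  0.38383209] [-9.25338922e-05 -2.87129367e-01 -9.57891809e-01]
{'time': 0.15, 'joint_positions': array([ 0.01406076,  0.32164748, -0.07010087,  1.45139136,  0.02260461,
        1.37080645, -0.05688825]), 'qd': array([ 3.71959033e-04, -1.99632649e-03,  4.44479786e-04, -5.74746280e-03,
        6.03627014e-05,  1.84701307e-03, -3.03868470e-04]), 'joint_torque': array([ 2.16972071e-04, -4.91794288e+01, -4.04079035e-01, -3.12878716e+01,
       -6.39387709e-02,  4.04033612e-02,  9.90178205e-05]), 'position': array([ 6.49600584e-01, -1.14428285e-05,  2.35717997e-01]), 'tool_rot': array([-2.22065099e+00, -2.22085419e+00,  1.72037865e-03]), 'ft_force': array([-0.17434041,  0.40628083,  0.1279521 ]), 'torque': array([ 0.02139946, -0.00161601, -0.01365086]), 'grip_force': 0.0, 'grip_width': 0.9929229518239033}
```

View pics/scene0.png

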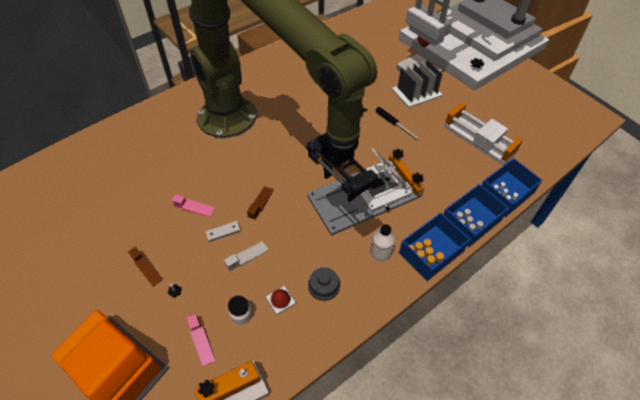

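View pics/side0.png

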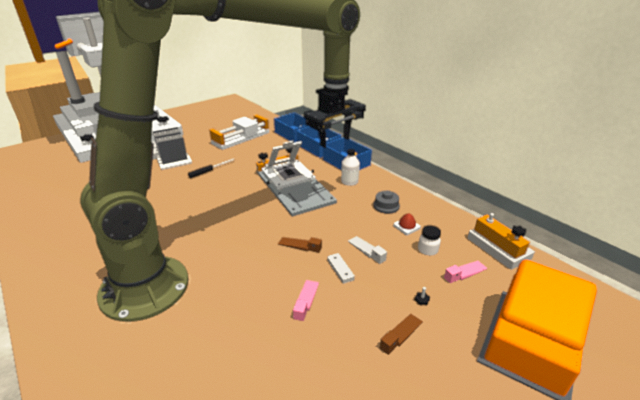

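The scene view shows the jig at (365,190) with its frame open. The grey parts are one with a heel at (246,256), heel end (232,262), and a plain flat one at (223,231). In the side view these are at (367,248), heel (378,255), and (340,267). The brown (262,200), (145,265) and pink (193,206), (201,340) ones are look-alikes. The grey one with the heel fits the wedge, so I'm enlarging both to confirm.

```bash
python3 - <<'E'
import cv2,numpy as np
a=cv2.imread('pics/scene0.png');b=cv2.imread('pics/side0.png')
f=lambda im,x,y,w,h:cv2.resize(im[y:y+h,x:x+w],(400,300),interpolation=cv2.INTER_CUBIC)
cv2.imwrite('pics/crop1.png',np.vstack([np.hstack([f(a,195,205,100,75),f(b,310,215,100,75)]),np.hstack([f(a,300,140,132,99),f(b,245,130,112,84)])]))
E
```

```text
(no output)
```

View pics/crop1.png

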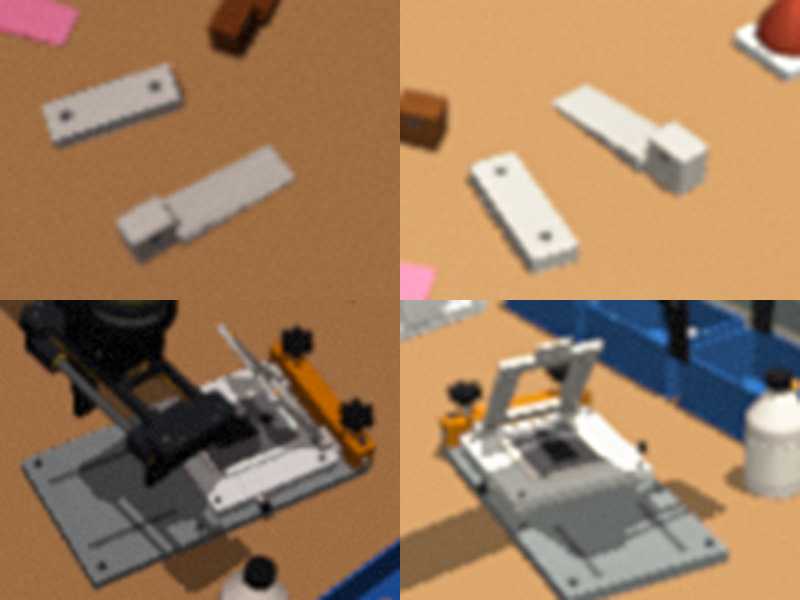

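View pics/wrist0.png

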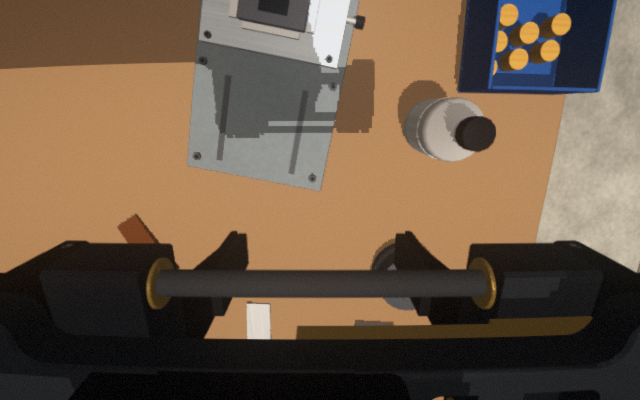

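Confirmed: in the crop the upper grey part is a flat block with two holes. The lower one has a cube heel at scene px (232,262) and a taper running to about (266,245), so it is the wedge. The wrist view shows the jig's lane-end corners at (188,165) and (320,190).

```bash
python3 - <<'E'
from h import *
L=lambda n:dict(np.load(f'pics/{n}0.npz'))
S,D,W=L('scene'),L('side'),L('wrist')
cs=lambda x,y:((x+.5)/4-.5+195,(y+.5)/4-.5+205)
cd=lambda x,y:((x-400+.5)/4-.5+310,(y+.5)/4-.5+215)
js=lambda x,y:((x+.5)/3.03-.5+300,(y-300+.5)/3.03-.5+140)
jd=lambda x,y:((x-400+.5)/3.571-.5+245,(y-300+.5)/3.571-.5+130)
def T(n,a,b): p,e=tri(S,a,D,b);print(n,p.round(4),'gap',e.round(4))
T('tip L/R a',cs(273,147),cd(585,85));
T('tip b',cs(293,173),cd(553,103)); T('tipswap',cs(273,147),cd(553,103)); T('tipswap',cs(293,173),cd(585,85))
T('heeltop',cs(149,219),cd(679,143))
print('heel onz',onz(S,cs(149,219),.034),onz(D,cd(679,143),.034))
print('tip onz',onz(S,cs(283,160),.004),onz(D,cd(569,94),.004))
a,b=onz(W,(188,165),.016),onz(W,(320,190),.016);print('jig end',a,b,np.linalg.norm(a-b),(a+b)/2)
print('jig end scene',onz(S,js(22,465),.016),onz(S,js(97,585),.016))
print('jig end side',onz(D,jd(728,555),.016),onz(D,jd(573,600),.016))
T('jigR',js(97,585),jd(728,555));
a2,b2=onz(W,(203,39),.036),onz(W,(340,68),.036);print('plate',a2,b2,np.linalg.norm(a2-b2))
T('tab top',js(222,326),jd(555,345));
def jigpose():
    e=(b-a)/np.linalg.norm(b-a); x=np.array([-e[1],e[0],0]); 
    return e,x
e,x=jigpose();print('jig x',x,np.degrees(np.arctan2(x[1],x[0])),'origin',(a+b)/2+.175*x)
# wedge colour mask on scene/side
E
```

```text
tip L/R a [ 0.5567 -0.2045  0.0192] gap 0.0109
tip b [ 0.5567 -0.1849 -0.019 ] gap 0.0115
tipswap [ 0.5416 -0.1938 -0.0015] gap 0.0006
tipswap [ 0.5718 -0.196   0.0023] gap 0.0005
heeltop [ 0.5549 -0.3064  0.028 ] gap 0.002
heel onz [ 0.55783126 -0.30649432  0.034     ] [ 0.54946955 -0.31216003  0.034     ]
tip onz [ 0.55878559 -0.19582956  0.004     ] [ 0.55345871 -0.19796449  0.004     ]
jig end [0.48590291 0.01279817 0.016     ] [ 0.64984392 -0.01936644  0.016     ] 0.16706650007697432 [ 0.56787342 -0.00328414  0.016     ]
jig end scene [0.49105644 0.00967999 0.016     ] [ 0.65483617 -0.02100573  0.016     ]
jig end side [ 0.63858474 -0.02985889  0.016     ] [0.48127857 0.00355143 0.016     ]
jigR [ 0.6498 -0.0168  0.0049] gap 0.0009
plate [0.52631937 0.15116616 0.036     ] [0.67139865 0.12145747 0.036     ] 0.1480898483972652
tab top [0.5859 0.1795 0.1825] gap 0.0216
jig x [0.19252579 0.98129191 0.        ] 78.8997767136814 origin [0.60156543 0.16844195 0.016     ]
```

Jig: origin about (0.602, 0.168), x axis at 78.9° yaw. Its lane edge measured 167 mm (170 expected) and the plate edge 148 mm (150 expected). Wedge: heel about (0.555, -0.308), tip about (0.557, -0.196), 112 mm apart as described. First I'll go over the top to the far side of the frame.

Emit:
step_arm(commands=[{"travel": [0.05, -0.005, 0], "turn": [0, 0, 3]}, {"travel": [0.1, -0.01, 0], "turn": [0, 0, 6]}, {"travel": [0.15, -0.015, 0], "turn": [0, 0, 9]}, {"travel": [0.2, -0.02, 0], "turn": [0, 0, 11]}, {"travel": [0.24, -0.026, 0], "turn": [0, 0, 11]}], gripper=0)

```text
time: 0.65
position: [0.6229, 0.2434, 0.2362]
tool_rot: [-2.422, -1.999, -0.0]
ft_force: [-0.2, 0.7, -0.9]
grip_width: 0.634
grip_force: 0.0
```

Emit:
step_arm(commands=[{"travel": [0.041, 0.0, 0], "turn": [0, 0, 0]}, {"travel": [0.041, 0.0, 0], "turn": [0, 0, 0]}, {"travel": [0.041, 0.0, 0], "turn": [0, 0, 0]}])

```text
time: 0.95
position: [0.6312, 0.2813, 0.2356]
tool_rot: [-2.421, -2.001, 0.002]
ft_force: [0.4, -0.5, -0.4]
grip_width: 0.356
grip_force: 0.0
```

```bash
python3 - <<'E'
from h import *
c,a=shot('scene','scene1');d,b=shot('side','side1');w,e=shot('wrist','wrist1')
f=lambda im,x,y,w,h:cv2.resize(im[y:y+h,x:x+w],(400,300),interpolation=cv2.INTER_CUBIC)
cv2.imwrite('pics/crop2.png',np.vstack([np.hstack([f(a,300,140,132,99),f(b,245,110,132,99)]),np.hstack([cv2.resize(e,(400,300)),f(a,195,205,100,75)])]))
E
```

```text
(no output)
```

View pics/crop2.png

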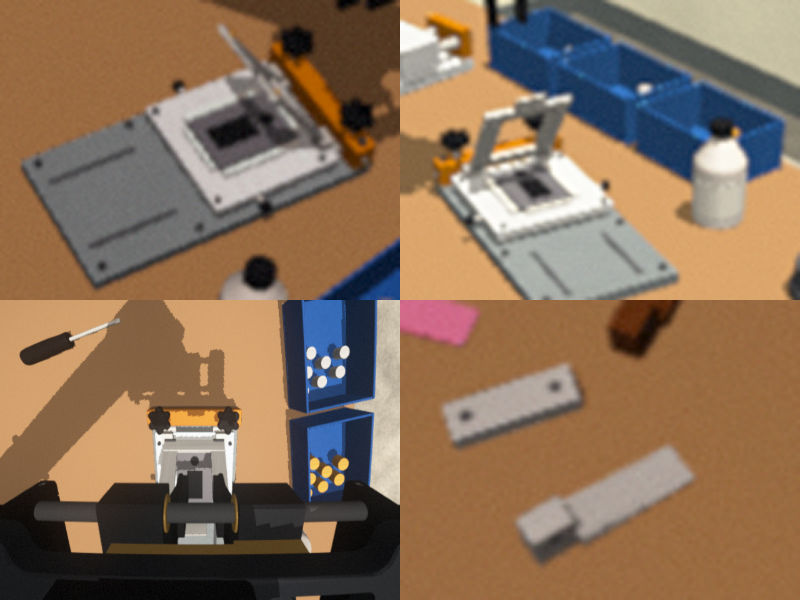

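Clear view of the jig. The frame's left top corner is at scene-crop (222,27). Its front bar runs from side-crop (490,115) to (572,97), with the tab in the middle. I'll compute the frame angle and refine the jig pose.

```bash
python3 - <<'E'
from h import *
L=lambda n:dict(np.load(f'pics/{n}.npz'))
S,D=L('scene1'),L('side1')
js=lambda x,y:((x+.5)/3.03-.5+300,(y+.5)/3.03-.5+140)
jd=lambda x,y:((x-400+.5)/3.03-.5+245,(y+.5)/3.03-.5+110)
print('tcp',proj(S,ctrl.get_state()['position']),proj(D,ctrl.get_state()['position']))
o=np.array([.6016,.1684,0]);a=np.radians(78.9);x=np.array([np.cos(a),np.sin(a),0]);y=np.array([-x[1],x[0],0])
def plane(c,p,yy):
    q,d=ray(c,p);s=((o+yy*y-q)@y)/(d@y);P=q+s*d;return np.array([(P-o)@x,(P-o)@y,P[2]])
for n,c,p,yy in[('side L corner',D,jd(490,115),.055),('side R',D,jd(572,97),-.055),('scene L',S,js(222,27),.055)]:
    P=plane(c,p,yy);v=P-[.106,0,.0475];print(n,P.round(4),'r',np.hypot(v[0],v[2]).round(4),'th',np.arctan2(v[2],-v[0]).round(3))
# plate top corners z .036, base corners .016 -> jig coords
jj=lambda P:np.round([(P-o)@x,(P-o)@y,P[2]],4)
print('plate exp(-32,75),(-32,-75)');
for n,c,p,z in[('S',S,js(146,106),.036),('S',S,js(216,213),.036),('D',D,jd(603,210),.036),('D',D,jd(492,240),.036),('S base',S,js(22,165),.016),('S base',S,js(97,285),.016)]:print(n,jj(onz(c,p,z)))
# wedge in jig coordinates both views via heel/tip
E
```

```text
tcp [[409.95271888 133.21549543]] [[280.02967265 113.67215302]]
side L corner [0.0248 0.055  0.1547] r 0.1345 th 0.922
side R [ 0.0372 -0.055   0.1479] r 0.1217 th 0.97
scene L [0.0382 0.055  0.146 ] r 0.1196 th 0.968
plate exp(-32,75),(-32,-75)
S [-0.0308  0.0761  0.036 ]
S [-0.0354 -0.0777  0.036 ]
D [-0.0465 -0.0522  0.036 ]
D [-0.0469  0.0905  0.036 ]
S base [-0.177   0.0779  0.016 ]
S base [-0.1756 -0.0887  0.016 ]
```

Frame angle is about 0.95 rad. I'll descend behind it.

Emit:
step_arm(commands=[{"travel": [-0.02, -0.007, 0.03], "turn": [0, 0, 0]}, {"travel": [-0.032, -0.007, 0.076], "turn": [0, 0, 0]}, {"travel": [-0.05, -0.007, 0.075], "turn": [0, 0, 0]}, {"travel": [-0.06, -0.007, 0.075], "turn": [0, 0, 0]}, {"travel": [-0.069, -0.007, 0.075], "turn": [0, 0, 0]}])

```text
time: 1.6
position: [0.6136, 0.2133, 0.1647]
tool_rot: [2.425, 1.995, 0.008]
ft_force: [1.1, 3.2, 1.1]
grip_width: 0.007
grip_force: 1.3
```

Emit:
step_arm(commands=[{"travel": [-0.007, 0, 0.006], "turn": [0, 0, 0]}, {"travel": [-0.014, 0, 0.013], "turn": [0, 0, 0]}, {"travel": [-0.02, 0, 0.019], "turn": [0, 0, 0]}, {"travel": [-0.026, 0, 0.025], "turn": [0, 0, 0]}, {"travel": [-0.03, 0, 0.03], "turn": [0, 0, 0]}])

```text
time: 2.1
position: [0.6063, 0.1839, 0.1309]
tool_rot: [2.424, 1.998, 0.001]
ft_force: [1.1, 0.3, 1.0]
grip_width: 0.004
grip_force: 1.2
```

Emit:
step_arm(commands=[{"travel": [-0.005, 0, 0.008], "turn": [0, 0, 0]}, {"travel": [-0.01, 0, 0.016], "turn": [0, 0, 0]}, {"travel": [-0.014, 0, 0.024], "turn": [0, 0, 0]}, {"travel": [-0.016, 0, 0.032], "turn": [0, 0, 0]}, {"travel": [-0.018, 0, 0.04], "turn": [0, 0, 0]}])

```text
time: 2.6
position: [0.6021, 0.1657, 0.0905]
tool_rot: [2.424, 1.998, -0.003]
ft_force: [-0.2, -0.4, 2.5]
grip_width: 0.003
grip_force: 1.1
```

Emit:
step_arm(commands=[{"travel": [-0.002, 0, 0.007], "turn": [0, 0, 0]}, {"travel": [-0.004, 0, 0.014], "turn": [0, 0, 0]}, {"travel": [-0.004, 0, 0.02], "turn": [0, 0, 0]}, {"travel": [-0.004, 0, 0.024], "turn": [0, 0, 0]}, {"travel": [-0.004, 0, 0.024], "turn": [0, 0, 0]}])

```text
time: 3.1
position: [0.6013, 0.1625, 0.0666]
tool_rot: [-2.424, -1.998, 0.002]
ft_force: [-0.4, 0.7, -0.5]
grip_width: 0.009
grip_force: 0.0
```

Emit:
step_arm(commands=[{"travel": [0, 0, 0.002], "turn": [0, 0, 0]}, {"travel": [0, 0, 0.003], "turn": [0, 0, 0]}, {"travel": [0, 0, 0.003], "turn": [0, 0, 0]}])

```text
time: 3.4
position: [0.6016, 0.1628, 0.065]
tool_rot: [-2.424, -1.998, 0.001]
ft_force: [-1.5, -0.6, 3.7]
grip_width: 0.007
grip_force: 1.8
```

```bash
python3 - <<'E'
from h import *
d,b=shot('side','side2');w,e=shot('wrist','wrist2');c,a=shot('scene','scene2')
f=lambda im,x,y,w,h:cv2.resize(im[y:y+h,x:x+w],(400,300),interpolation=cv2.INTER_CUBIC)
cv2.imwrite('pics/crop3.png',np.vstack([np.hstack([f(a,300,140,132,99),f(b,245,130,112,84)]),np.hstack([cv2.resize(e,(400,300)),f(b,310,215,100,75)])]))
s=ctrl.get_state();print(s['position'],s['ft_force'])
E
```

```text
[0.60162925 0.16286763 0.0649286 ] [-3.18728567 -0.72503479  4.89404807]
```

View pics/crop3.png

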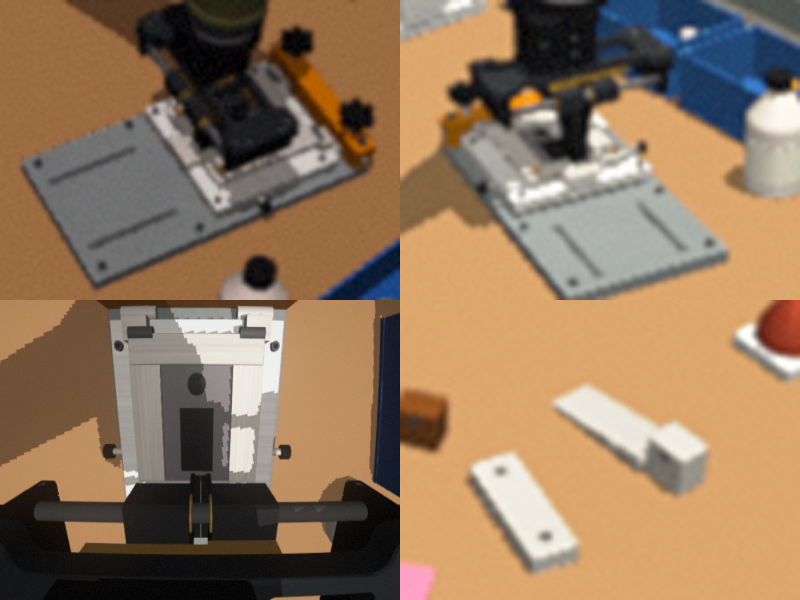

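The frame lies flat over the cover with the fingers on its front bar (wrist view: frame between about x=130 and 265). I'll press a bit more, hold, then lift.

Emit:
step_arm(commands=[{"travel": [0, 0, 0.002], "turn": [0, 0, 0]}, {"travel": [0, 0, 0.003], "turn": [0, 0, 0]}, {"travel": [0, 0, 0.004], "turn": [0, 0, 0]}, {"travel": [0, 0, 0.004], "turn": [0, 0, 0]}, {"travel": [0, 0, 0.004], "turn": [0, 0, 0]}])

```text
time: 4.05
position: [0.6018, 0.1628, 0.0646]
tool_rot: [2.424, 1.998, -0.0]
ft_force: [-9.8, -3.1, 23.6]
grip_width: 0.002
grip_force: 11.9
```

Emit:
step_arm(commands=[{"travel": [0, 0, -0.05], "turn": [0, 0, 0]}, {"travel": [0, 0, -0.1], "turn": [0, 0, 0]}, {"travel": [-0.04, 0.005, -0.14], "turn": [0, 0, -3]}, {"travel": [-0.09, 0.01, -0.16], "turn": [0, 0, -7]}, {"travel": [-0.139, 0.014, -0.165], "turn": [0, 0, -11]}], gripper=1)

```text
time: 4.55
position: [0.5917, 0.033, 0.2273]
tool_rot: [2.212, 2.225, 0.008]
ft_force: [0.7, -0.7, -0.4]
grip_width: 0.373
grip_force: 0.0
```

Emit:
step_arm(commands=[{"travel": [-0.05, 0, 0], "turn": [0, 0, 0]}, {"travel": [-0.1, 0, 0], "turn": [0, 0, 0]}, {"travel": [-0.15, -0.01, 0], "turn": [0, 0, 0]}, {"travel": [-0.2, -0.02, 0], "turn": [0, 0, 0]}, {"travel": [-0.25, -0.03, 0], "turn": [0, 0, 0]}])

```text
time: 5.05
position: [0.5604, -0.2161, 0.2239]
tool_rot: [2.22, 2.221, 0.001]
ft_force: [0.6, 0.3, -0.3]
grip_width: 0.831
grip_force: 0.0
```

Emit:
step_arm(commands=[{"travel": [-0.05, 0, 0], "turn": [0, 0, 0]}, {"travel": [-0.1, 0, 0], "turn": [0, 0, 0]}, {"travel": [-0.12, 0, 0], "turn": [0, 0, 0]}, {"travel": [-0.12, 0, 0], "turn": [0, 0, 0]}, {"travel": [-0.12, 0, 0], "turn": [0, 0, 0]}])

```text
time: 5.55
position: [0.5609, -0.3338, 0.2234]
tool_rot: [-2.221, -2.221, -0.001]
ft_force: [1.4, 0.7, 0.1]
grip_width: 1.001
grip_force: 0.0
```

```bash
python3 - <<'E'
from h import *
s=ctrl.get_state();print(s['position'],s['tool_rot'])
w,e=shot('wrist','wrist3')
c,a=shot('scene','scene3')
cv2.imwrite('pics/crop4.png',np.hstack([cv2.resize(e[:250],(640,250)),np.zeros((250,2,3),np.uint8)]) if 0 else e)
E
```

```text
[ 0.56086845 -0.33378651  0.22343968] [-2.22122714e+00 -2.22054097e+00 -1.09857969e-03]
```

View pics/wrist3.png

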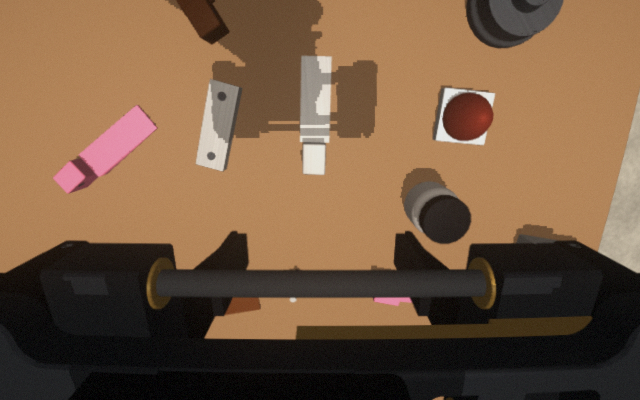

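The wrist view shows the wedge straight ahead: tip edge at (303..331, 56), heel top from (303,145) to (325,174). The block is at (217,125), the pad at (466,116) and the jar at (440,210). Now I'll measure it.

```bash
python3 - <<'E'
from h import *
W=dict(np.load('pics/wrist3.npz'));S=dict(np.load('pics/scene3.npz'))
im=cv2.imread('pics/wrist3.png');hsv=cv2.cvtColor(im,cv2.COLOR_BGR2HSV)
m=((hsv[:,:,1]<70)&(hsv[:,:,2]>90)).astype(np.uint8);m[:, :280]=0;m[:,350:]=0;m[185:]=0
for r in range(52,180,6):
    q=np.where(m[r])[0]; print(r,(q.min(),q.max()) if len(q) else None,end=' ')
print()
h=[onz(W,p,.034) for p in[(304,145),(325,145),(324.5,174),(303.5,174)]];print(np.round(h,4));hc=np.mean(h,0)
t=[onz(W,p,.004) for p in[(302.5,56),(331.5,56)]];print(np.round(t,4));tc=np.mean(t,0)
d=tc-hc;print('heel',hc,'tip',tc,'len',np.hypot(*d[:2]),'yaw',np.degrees(np.arctan2(d[1],d[0])))
cs=lambda x,y:((x+.5)/4-.5+195,(y+.5)/4-.5+205)
print('tri heeltop',tri(W,(314.3,159.5),S,cs(148.5,219)),'tri tip',tri(W,(317,56),S,cs(283,160)))
print('heel expected in scene, projected:',proj(S,[hc[0],hc[1],.034]),cs(149,219))
E
```

```text
52 None 58 (np.int64(301), np.int64(331)) 64 (np.int64(301), np.int64(330)) 70 (np.int64(301), np.int64(330)) 76 (np.int64(301), np.int64(330)) 82 (np.int64(301), np.int64(330)) 88 (np.int64(301), np.int64(330)) 94 (np.int64(301), np.int64(330)) 100 (np.int64(300), np.int64(330)) 106 (np.int64(300), np.int64(329)) 112 (np.int64(300), np.int64(330)) 118 (np.int64(300), np.int64(329)) 124 (np.int64(300), np.int64(329)) 130 (np.int64(300), np.int64(328)) 136 (np.int64(300), np.int64(329)) 142 (np.int64(304), np.int64(328)) 148 (np.int64(303), np.int64(325)) 154 (np.int64(302), np.int64(325)) 160 (np.int64(303), np.int64(324)) 166 (np.int64(303), np.int64(324)) 172 (np.int64(303), np.int64(324)) 178 None 
[[ 0.5439 -0.2931  0.034 ]
 [ 0.5672 -0.2931  0.034 ]
 [ 0.5667 -0.3259  0.034 ]
 [ 0.5428 -0.3259  0.034 ]]
[[ 0.542  -0.1968  0.004 ]
 [ 0.5746 -0.1969  0.004 ]]
heel [ 0.5551377  -0.30952195  0.034     ] tip [ 0.5582731  -0.19685289  0.004     ] len 0.11271268113794014 yaw 88.40596087001533
tri heeltop (array([ 0.55603103, -0.30800318,  0.0329551 ]), np.float64(0.0033711489607606963)) tri tip (array([ 0.55836275, -0.1962138 ,  0.00332827]), np.float64(0.0011011532196084817))
heel expected in scene, projected: [[230.47407395 259.27940153]] (231.875, 259.375)
```

Heel (0.555, -0.309), top triangulated at 33 mm (34 expected). Yaw is 88.4° and the length 112.7 mm, both as described. Descending to grasp.

Emit:
step_arm(commands=[{"travel": [0.012, -0.003, 0.03], "turn": [0, 0, 1.6]}, {"travel": [0.0245, -0.0055, 0.07], "turn": [0, 0, 1.6]}, {"travel": [0.0245, -0.0055, 0.12], "turn": [0, 0, 1.6]}, {"travel": [0.0245, -0.0055, 0.16], "turn": [0, 0, 1.6]}, {"travel": [0.0245, -0.0055, 0.16], "turn": [0, 0, 1.6]}], gripper=0.65, force=40)

```text
time: 6.15
position: [0.5515, -0.305, 0.058]
tool_rot: [-2.24, -2.186, 0.005]
ft_force: [-1.7, 0.1, 0.0]
grip_width: 0.678
grip_force: 0.0
```

Emit:
step_arm(commands=[{"travel": [0, 0, 0.02], "turn": [0, 0, 0]}, {"travel": [0, 0, 0.035], "turn": [0, 0, 0]}, {"travel": [0, 0, 0.045], "turn": [0, 0, 0]}, {"travel": [0, 0, 0.045], "turn": [0, 0, 0]}])

```text
time: 6.55
position: [0.5549, -0.3091, 0.0186]
tool_rot: [-2.251, -2.19, 0.0]
ft_force: [0.2, 0.1, -0.2]
grip_width: 0.652
grip_force: 0.0
```

Emit:
step_arm(commands=[{"travel": [0, 0, 0], "turn": [0, 0, 0]}, {"travel": [0, 0, 0], "turn": [0, 0, 0]}, {"travel": [0, 0, 0], "turn": [0, 0, 0]}, {"travel": [0, 0, 0], "turn": [0, 0, 0]}, {"travel": [0, 0, 0], "turn": [0, 0, 0]}], gripper=0, force=45)

```text
time: 7.05
position: [0.5546, -0.3101, 0.0195]
tool_rot: [-2.252, -2.19, 0.001]
ft_force: [-1.8, 0.0, -0.4]
grip_width: 0.296
grip_force: 44.7
```

Emit:
step_arm(commands=[{"travel": [0, 0, 0], "turn": [0, 0, 0]}, {"travel": [0, 0, -0.01], "turn": [0, 0, 0]}, {"travel": [0, 0, -0.03], "turn": [0, 0, 0]}, {"travel": [0, 0, -0.06], "turn": [0, 0, 0]}, {"travel": [0, 0, -0.082], "turn": [0, 0, 0]}])

```text
time: 7.55
position: [0.5556, -0.3096, 0.1025]
tool_rot: [2.251, 2.19, 0.001]
ft_force: [0.4, -0.6, -2.9]
grip_width: 0.295
grip_force: 44.8
```

Wedge held (25.8 mm). I'll carry it to the lane entrance, turning it to the jig's yaw.

Emit:
step_arm(commands=[{"travel": [0.03, 0.001, -0.005], "turn": [0, 0, 2]}, {"travel": [0.07, 0.002, -0.01], "turn": [0, 0, 4]}, {"travel": [0.115, 0.003, -0.015], "turn": [0, 0, 6]}, {"travel": [0.16, 0.004, -0.02], "turn": [0, 0, 8]}, {"travel": [0.2, 0.0045, -0.02], "turn": [0, 0, 9.5]}])

```text
time: 8.05
position: [0.5656, -0.107, 0.1219]
tool_rot: [2.425, 1.996, 0.003]
ft_force: [0.3, -0.6, -3.1]
grip_width: 0.291
grip_force: 44.7
```

Emit:
step_arm(commands=[{"travel": [0.03, -0.003, 0], "turn": [0, 0, 0]}, {"travel": [0.06, -0.006, 0], "turn": [0, 0, 0]}, {"travel": [0.075, -0.0075, 0], "turn": [0, 0, 0]}, {"travel": [0.075, -0.0075, 0], "turn": [0, 0, 0]}, {"travel": [0.075, -0.0075, 0], "turn": [0, 0, 0]}])

```text
time: 8.55
position: [0.5722, -0.0363, 0.121]
tool_rot: [2.426, 1.995, -0.002]
ft_force: [-0.6, -1.3, -3.1]
grip_width: 0.294
grip_force: 44.8
```

```bash
python3 - <<'E'
from h import *
s=ctrl.get_state();print(s['position'],s['tool_rot'])
w,e=shot('wrist','wrist4');c,a=shot('scene','scene4');d,b=shot('side','side4')
f=lambda im,x,y,w,h:cv2.resize(im[y:y+h,x:x+w],(300,200),interpolation=cv2.INTER_CUBIC)
cv2.imwrite('pics/crop5.png',np.vstack([e[:300],np.hstack([f(a,300,140,132,88),f(b,245,130,120,80),np.zeros((200,40,3),np.uint8)])]))
E
```

```text
[ 0.57218412 -0.03630269  0.12098752] [ 2.42577272e+00  1.99497350e+00 -1.68456196e-03]
```

View pics/crop5.png

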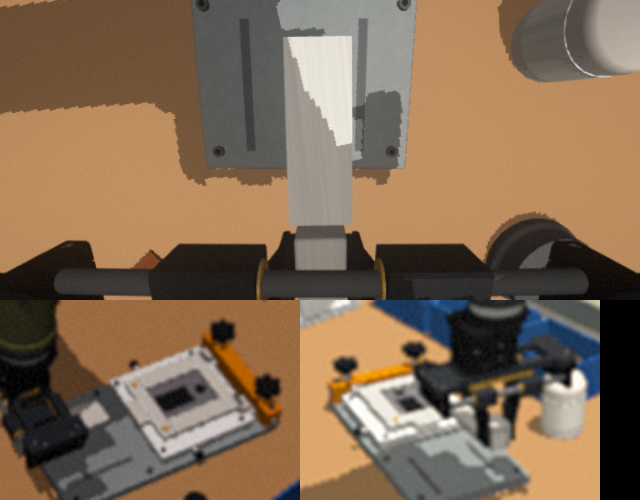

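The wrist view shows the wedge held straight, tip edge (283..352, 37), and the base's lane-end corners at (205,168) and (405,168). The screws are at (219,151), (391,151), (202,4) and (404,4). The frame is shut in both small views.

```bash
python3 - <<'E'
from h import *
W=dict(np.load('pics/wrist4.npz'));S=dict(np.load('pics/scene4.npz'))
P=[onz(W,p,.016) for p in[(205,168),(405,168),(219,151),(391,151),(202,4),(404,4)]];print(np.round(P,4))
ang=lambda d:np.degrees(np.arctan2(d[1],d[0])).round(2)
e=P[1]-P[0];print('w',np.hypot(*e[:2]),'yaw',ang([-e[1],e[0]]))
f=P[3]-P[2];print('yaw scr',ang([-f[1],f[0]]),'along',ang((P[4]+P[5])/2-(P[2]+P[3])/2))
a=np.radians(ang([-e[1],e[0]]));x=np.array([np.cos(a),np.sin(a),0]);y=np.array([-x[1],x[0],0])
o=(P[0]+P[1])/2+.175*x;o[2]=0;print('origin',o, 'screws y', [round(float((p-o)@y),4) for p in P],'x',[round(float((p-o)@x),4) for p in P])
s=ctrl.get_state();tp=s['position'];print('tcp jig',(tp-o)@x,(tp-o)@y, 'tool yaw',2*np.degrees(np.arctan2(s['tool_rot'][1],s['tool_rot'][0])))
for z in(.10,.104,.108,.112):
    t=[onz(W,p,z) for p in[(283,37),(352,37)]];q=(t[0]+t[1])/2;print(z,'w',np.linalg.norm(t[0]-t[1]).round(4),'tip jig',((q-o)@x).round(4),((q-o)@y).round(4),'from tcp',((q-tp)@x).round(4))
E
```

```text
[[ 0.4825  0.0129  0.016 ]
 [ 0.6501 -0.0202  0.016 ]
 [ 0.4985  0.0245  0.016 ]
 [ 0.6402 -0.0035  0.016 ]
 [ 0.5163  0.1336  0.016 ]
 [ 0.6647  0.1041  0.016 ]]
w 0.17082955600941374 yaw 78.84
yaw scr 78.83 along 78.94
origin [0.60017505 0.16806793 0.        ] screws y [0.0854, -0.0854, 0.072, -0.0725, 0.0756, -0.0757] x [-0.175, -0.175, -0.1606, -0.1606, -0.05, -0.0503]
tcp jig -0.206905187418679 -0.012272634898881158 tool yaw 78.72067894527544
0.1 w 0.0352 tip jig -0.0912 -0.0117 from tcp 0.1157
0.104 w 0.0344 tip jig -0.092 -0.0117 from tcp 0.1149
0.108 w 0.0335 tip jig -0.0929 -0.0117 from tcp 0.114
0.112 w 0.0327 tip jig -0.0937 -0.0118 from tcp 0.1132
```

Jig origin (0.600, 0.168), yaw 78.85°. The base width measures 170.8 mm (170 expected). The wedge is 12 mm off to jig -y and level. Correcting and lowering.

Emit:
step_arm(commands=[{"travel": [0.025, -0.006, 0.01], "turn": [0, 0, 0]}, {"travel": [0.048, -0.012, 0.035], "turn": [0, 0, 0]}, {"travel": [0.048, -0.012, 0.06], "turn": [0, 0, 0]}, {"travel": [0.048, -0.012, 0.075], "turn": [0, 0, 0]}, {"travel": [0.048, -0.012, 0.08], "turn": [0, 0, 0]}])

```text
time: 9.2
position: [0.5685, 0.0126, 0.0392]
tool_rot: [-2.427, -1.993, 0.005]
ft_force: [-0.7, 0.3, -3.5]
grip_width: 0.296
grip_force: 44.8
```

Emit:
step_arm(commands=[{"travel": [0, 0, 0.003], "turn": [0, 0, 0]}, {"travel": [0, 0, 0.005], "turn": [0, 0, 0]}, {"travel": [0, 0, 0.006], "turn": [0, 0, 0]}])

```text
time: 9.5
position: [0.5707, 0.014, 0.036]
tool_rot: [2.426, 1.994, 0.002]
ft_force: [-0.1, -0.2, -2.7]
grip_width: 0.297
grip_force: 44.8
```

Emit:
step_arm(commands=[{"travel": [0, 0, 0.001], "turn": [0, 0, 0]}, {"travel": [0, 0, 0.0015], "turn": [0, 0, 0]}, {"travel": [0, 0, 0.0015], "turn": [0, 0, 0]}, {"travel": [0, 0, 0.0015], "turn": [0, 0, 0]}])

```text
time: 9.9
position: [0.5707, 0.0142, 0.0355]
tool_rot: [2.425, 1.995, 0.002]
ft_force: [-3.0, -1.7, 5.2]
grip_width: 0.292
grip_force: 44.8
```

Emit:
step_arm(commands=[{"travel": [0.008, 0, -0.0005], "turn": [0, 0, 0]}, {"travel": [0.016, 0, -0.0005], "turn": [0, 0, 0]}, {"travel": [0.024, 0, -0.0005], "turn": [0, 0, 0]}, {"travel": [0.032, 0, -0.0005], "turn": [0, 0, 0]}, {"travel": [0.036, 0, -0.0005], "turn": [0, 0, 0]}])

```text
time: 10.4
position: [0.5782, 0.05, 0.0355]
tool_rot: [2.423, 1.996, 0.002]
ft_force: [-0.4, -5.3, 6.7]
grip_width: 0.298
grip_force: 44.8
```

Emit:
step_arm(commands=[{"travel": [0.003, 0, 0], "turn": [0, 0, 0]}, {"travel": [0.006, 0, 0], "turn": [0, 0, 0]}, {"travel": [0.009, 0, 0], "turn": [0, 0, 0]}, {"travel": [0.012, 0, 0], "turn": [0, 0, 0]}, {"travel": [0.012, 0, 0], "turn": [0, 0, 0]}])

```text
time: 10.9
position: [0.5797, 0.0571, 0.0355]
tool_rot: [2.424, 1.991, -0.006]
ft_force: [-2.9, -11.8, 10.1]
grip_width: 0.298
grip_force: 44.8
```

Emit:
step_arm(commands=[{"travel": [0.002, 0, -0.0005], "turn": [0, 0, 0]}, {"travel": [0.004, 0, -0.0005], "turn": [0, 0, 0]}, {"travel": [0.006, 0, -0.0005], "turn": [0, 0, 0]}, {"travel": [0.008, 0, -0.0005], "turn": [0, 0, 0]}, {"travel": [0.01, 0, -0.0005], "turn": [0, 0, 0]}], force=58)

```text
time: 11.4
position: [0.5815, 0.0663, 0.0355]
tool_rot: [2.425, 1.99, -0.006]
ft_force: [-2.6, -12.7, 7.1]
grip_width: 0.294
grip_force: 57.7
```

Emit:
step_arm(commands=[{"travel": [0.001, 0, 0], "turn": [0, 0, 0]}, {"travel": [0.002, 0, 0], "turn": [0, 0, 0]}, {"travel": [0.002, 0, 0], "turn": [0, 0, 0]}])

```text
time: 11.7
position: [0.582, 0.0685, 0.0355]
tool_rot: [2.425, 1.99, -0.006]
ft_force: [-2.7, -11.3, 6.9]
grip_width: 0.293
grip_force: 57.7
```

Emit:
step_arm(commands=[{"travel": [0.002, 0, 0], "turn": [0, 0, 0]}, {"travel": [0.004, 0, 0], "turn": [0, 0, 0]}, {"travel": [0.006, 0, 0], "turn": [0, 0, 0]}, {"travel": [0.008, 0, 0], "turn": [0, 0, 0]}, {"travel": [0.008, 0, 0], "turn": [0, 0, 0]}])

```text
time: 12.2
position: [0.5836, 0.0767, 0.0355]
tool_rot: [2.425, 1.99, -0.005]
ft_force: [-2.6, -11.4, 6.9]
grip_width: 0.293
grip_force: 57.7
```

```bash
python3 - <<'E'
from h import *
s=ctrl.get_state();o=np.array([.6002,.1681,0]);a=np.radians(78.85);x=np.array([np.cos(a),np.sin(a),0]);y=np.array([-x[1],x[0],0])
print(s['position'],s['ft_force'],(s['position']-o)@x,(s['position']-o)@y,s['grip_force'])
w,e=shot('wrist','wrist5');c,im=shot('scene','scene5');d,b=shot('side','side5')
f=lambda im,x,y,w,h:cv2.resize(im[y:y+h,x:x+w],(300,200),interpolation=cv2.INTER_CUBIC)
cv2.imwrite('pics/crop6.png',np.vstack([e[:300],np.hstack([f(im,320,150,105,70),f(b,255,140,105,70),np.zeros((200,40,3),np.uint8)])]))
E
```

```text
[0.58360922 0.07668769 0.03548277] [ -2.59910719 -11.42975717   6.87800074] -0.09289513429335874 -0.0013995298468579302 57.74105278775096
```

View pics/crop6.png

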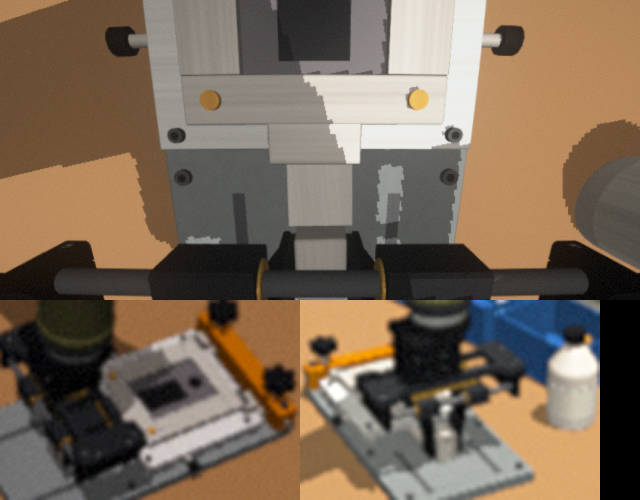

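The wrist view shows the blade under the tab and plate edge at mid (288..352), and the plate's edge line at row 149 from x=161 to 474. The heel step is still at row 227, so there's no slip in the grip. Checking the lift numerically.

```bash
python3 - <<'E'
from h import *
W=dict(np.load('pics/wrist5.npz'))
o=np.array([.6002,.1681,0]);a=np.radians(78.85);x=np.array([np.cos(a),np.sin(a),0]);y=np.array([-x[1],x[0],0])
for l in(0,.0026,.005):
    print(l,proj(W,[o-.032*x+s*.075*y+[0,0,.036+l] for s in(1,-1)]).round(1).tolist(),'base',proj(W,[o-.05*x+s*.0757*y+[0,0,.016] for s in(1,-1)]).round(1).tolist())
for z in(.036,.0386,.041): print(z,np.linalg.norm(onz(W,(161,149),z)-onz(W,(474,149),z)).round(4))
g=cv2.cvtColor(cv2.imread('pics/wrist5.png'),cv2.COLOR_BGR2GRAY).astype(float)
for r in(141,145):
    q=g[r]; print(r,q[150:172].astype(int).tolist(),q[462:486].astype(int).tolist())
E
```

```text
0 [[162.5, 148.9], [467.6, 148.2]] base [[183.2, 175.8], [448.3, 175.3]]
0.0026 [[159.8, 149.6], [470.1, 148.9]] base [[183.2, 175.8], [448.3, 175.3]]
0.005 [[157.3, 150.3], [472.5, 149.6]] base [[183.2, 175.8], [448.3, 175.3]]
0.036 0.154
0.0386 0.1513
0.041 0.1488
141 [92, 90, 89, 89, 91, 90, 89, 87, 89, 104, 139, 149, 151, 150, 150, 150, 151, 150, 147, 130, 106, 77] [235, 234, 235, 235, 235, 233, 235, 232, 200, 165, 153, 153, 154, 153, 157, 152, 154, 154, 154, 154, 152, 152, 155, 152]
145 [89, 86, 94, 91, 88, 90, 89, 91, 84, 91, 116, 147, 152, 150, 153, 153, 149, 149, 152, 151, 150, 150] [186, 167, 164, 164, 161, 159, 160, 148, 150, 153, 153, 156, 156, 153, 153, 152, 152, 156, 155, 153, 153, 152, 150, 153]
```

Plate edge corners at 160 and 470 px mean a width of 310 px, which matches a lift of 2.6 mm. Forces are steady and there's no slip, so I'm handing in.

```bash
python3 -c "
from bench import ctrl
print(ctrl.close_job())"
```

```text
the job is handed in; nothing more can be done
None
```

The job is handed in, verdict not shown: the frame is shut, and the wedge, still gripped at 58 N by its heel, lies flat and straight under the middle of the nest plate's free edge, raising it about 2.6 mm by camera, with nothing else on the bench touched.

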